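Find the leaded light that still pivots and open it

ROBOT

A 6-joint arm with a two-finger parallel gripper is mounted at the origin on the work surface. World frame = base frame: x ahead of the robot, y to its left, z up, the work surface at z = 0. Lengths are in m, angles in rad, forces in N, time in s.
With the tool pointing down it reaches from about 0.375 to 0.975 m from the base axis. Payload 3.8 kg.
Tool frame: the origin (TCP) lies between the finger pads; the fingertips stand 22 mm ahead of it and the grasp point (between the pads) lies 3 mm ahead of it (bot.finger_overhang is the distance from the TCP to the fingertips, in m); x points along the fingers, y is the direction in which the jaws open and shut, and the axes are right-handed (so a half turn about x gives the same grasp; the last joint's range is limited). The gripper opens to 85 mm and grips with 20 to 120 N. Pads are 22 mm wide; open, the fingers measure 114 mm over their backs; the gripper's body (76 mm by 85 mm) begins 54 mm behind the grasp point. The pads swing forward as they close: fully open they stand 13 mm farther back than shut.
Start: joints at [-1.307, 0.264, 1.604, -0, 1.274, -0.037], TCP at [0.2, -0.645, 0.253] pointing down, gripper open.
Joint ranges: [-2.63, 2.63], [-0.94, 2.18], [0.31, 2.57], [-1.31, 4.45], [0, 2.66], [-2.55, 2.55]. Speed limits (rad/s): [2.57, 2.57, 3.14, 3.14, 3.14, 3.14].

INTERFACE

Orientations are given as a rotation vector (axis times angle).
In Python, from workcell import bot gives the robot as it stands. The module is installed in compiled form; this text tells all that it offers.
- The arm moves only by the tool arm_command, never from a script. Its argument "series" is a list that holds one entry, the list of rows, each a list of 7 numbers: the turn, a rotation vector about the tool's x, y, z in rad, then the shift along the tool's x, y, z in cm, then the opening, from 0 (shut) to 1 (fully open). In form: [[[rx, ry, rz, x, y, z, grip], ...]]. A call has 1 to 10 rows; each row shifts and turns the pose as measured when the row begins, along the tool's axes as they then stand; what a row does not reach is not made up. A row lasts 1/10 s, in which the tool goes at most 50 mm and 8.59 degrees, less where a joint would pass 70% of its speed; a pose out of reach is approached as far as the arm can. A call is refused whole if a number of a shift passes 5 or a number of a turn 0.15, either way. A call with a gripper value outside its range is refused whole. The fingers move at their own pace and stop on an object; "newtons" is the grip in N (left out, the last holds). Time passes only in rows, so rows that do not move let the fingers close. It gives the time, the measured TCP pose, the force and the opening at its end, in the units of the state.
- bot.read_state(): the state, without advancing time (a new reading comes with each control period).
- bot.read_camera(name): name is "scene" or "top"; returns (picture, depth): 480x640x3 uint8, blue, green, red; 480x640 float32, m along the optical axis (not along the pixel's ray), 0 where there is no reading.
- bot.camera_info(name): a dict with "K" (3x3 intrinsics, pixels), "dist_coeffs" ([k1, k2, p1, p2, k3] as OpenCV has them; the pictures are not rectified), "extrinsics" (4x4, takes a point from camera to world coordinates). Camera axes: x right, y down, z forward; pixel columns grow to the right and rows downward; lengths in m; the calibration is good to about 2 mm. A picture is of the moment at which its call begins. camera_info takes no time and is no camera call.
- bot.finish_job(): hands the job in, once; it reports no verdict.
The state is a dict: "time": time; "q": joint angles; "joint_vel": joint speeds; "joint_torque": joint torques, N m; "tool_pos": TCP position; "tcp_rot": TCP orientation; "wrist_force": force on the tool from outside, world axes, zero at the start; "torque": the same for the moment, N m; "width": opening from 0.0 (shut) to 1.0 (fully open).
Only numpy, scipy, OpenCV 4.12 (cv2) and the standard library are available. Lean on these libraries where they do the work, as an engineer would, in place of code of your own. Each camera call takes 0.05 s, during which the arm holds its last target.

TASK

Four identical leaded ventilator lights sit in the steel window lying on the bench; three are painted fast and one still rocks on its pivots. Press gently with the fingertips on the near rail of one light after another until you find the one that gives, then push that rail down, without ramming it, until the light is fully open, and leave it standing open with the hand clear. Only push down on near rails: do not prise up or pull a light's far half, never press hard, and leave the oiler, jar, hammer and brush where they are.

Things in the scene. Friction and masses are not known exactly. Their poses are not given: they have to be found in the camera images.
- window: Steel window lying flat: dark frame 288 (x) x 724 mm (y), 36 mm thick, top 106 mm above the bench, on two 70 mm high timber bearers under its ends; open below the lights. Does not move. Rigid: touch down at 20 mm/s or less (a knock over 100 N is too hard). Origin on the bench under its middle; x away from the robot, y along the row of four lights (172 mm pitch). Brass pivot brackets on the bars half-way along each light rise to 111 mm.
- rail1 (a point): Middle of the top face of the near rail (the one towards the robot) of the 1st light counted from the robot's left, 104 mm above the bench. Fixed to the window frame: it does not go down with the light. x axis: across the window, away from the robot, towards the light's pivot line; y: along the row; z up. The rail is 30 mm wide (x), 140 mm long (y).
- rail2 (a point): Middle of the top face of the near rail (the one towards the robot) of the 2nd light counted from the robot's left, 104 mm above the bench. Fixed to the window frame: it does not go down with the light. x axis: across the window, away from the robot, towards the light's pivot line; y: along the row; z up. The rail is 30 mm wide (x), 140 mm long (y).
- rail3 (a point): Middle of the top face of the near rail (the one towards the robot) of the 3rd light counted from the robot's left, 104 mm above the bench. Fixed to the window frame: it does not go down with the light. x axis: across the window, away from the robot, towards the light's pivot line; y: along the row; z up. The rail is 30 mm wide (x), 140 mm long (y).
- rail4 (a point): Middle of the top face of the near rail (the one towards the robot) of the 4th light counted from the robot's left, 104 mm above the bench. Fixed to the window frame: it does not go down with the light. x axis: across the window, away from the robot, towards the light's pivot line; y: along the row; z up. The rail is 30 mm wide (x), 140 mm long (y).
- pivot1 (a point): Middle of the pivot line of the 1st light, 96 mm above the bench; the other lights are alike: pivot line along y, 95 mm beyond the rail point in x and 8 mm below it. Each light: grey steel sash 220 (x) x 140 (y) x 16 mm, leaded coloured glass between 30 mm near and far rails, 2 mm gap all round. A painted-fast light does not give at all; all four look the same.
- sash_d (a joint): Opening angle (rad) of the one free light; its bay differs from start to start. 0 closed and level; grows as its near rail goes down and its far half rises, under 3 to 4 N at the rail point. The far half cannot be pressed down. Stop at 0.55 (fully open: rail point about 51 mm lower, 10 mm farther from the robot). No spring: stiff pivots keep it at any angle.
- oiler_mid (a point): red plastic oil bottle with a pointed spout, 46 mm diameter, 122 mm high, standing on the bench beyond the window's left end; point 50 mm above its base on its axis
- jar_mid (a point): amber glass jar with a steel lid, 62 mm diameter, 85 mm high, standing on the bench beyond the window's right end; point half-way up its axis
- hammer: small hammer, 240 mm long, lying on the bench between robot and window, to the right; origin on the bench under its middle, x axis along it towards the head
- brush: hand brush, 190 mm long, lying on the bench between robot and window, to the left; origin on the bench under its middle, x axis along it towards the bristles

How it is judged:
By the outcome, as a careful person would: the job done as asked, in the order asked, and still so for the second after the job is handed in, with the robot touching nothing.
It also fails if it takes over 54 s, if anything falls off the work surface, if the arm or the gripper's body presses on something with over 40 N, if the wrist force passes 120 N, or if a joint passes its speed limit or range.

## Working session

There is one attempt and no reset: what is moved stays moved. The work goes in short steps, Python scripts to look and compute and a tool call to move; the robot and the scene stay as the last step left them, time stands still between calls to the robot, and variables do not carry over. Pictures are saved under pics/ and viewed, and the job is handed in when it is done.

Besides the shell and the picture viewer there is one more tool, called after ">>>" in YAML: its name, and indented under it one key for each argument. arm_command: Moves the arm, as the interface text tells. Its arguments: {"type":"object","properties":{"series":{"type":"array"},"newtons":{"type":"number"}},"required":["series"]}

```bash
mkdir -p pics; cat > h.py <<'E'
import numpy as np,cv2
from workcell import bot
def cap(name,fn):
    im,d=bot.read_camera(name); cv2.imwrite(f'pics/{fn}.png',im); np.savez(f'pics/{fn}.npz',im=im,d=d); return im,d
def world(name,d,px):
    c=bot.camera_info(name);K=np.array(c['K']);E=np.array(c['extrinsics'])
    px=np.array(px,float).reshape(-1,1,2)
    n=cv2.undistortPoints(px,K,np.array(c['dist_coeffs']))[:,0]
    out=[]
    for (u,v),(a,b) in zip(px[:,0],n):
        z=d[int(round(v)),int(round(u))]
        out.append((E@[a*z,b*z,z,1])[:3])
    return np.array(out)
def plane(name,px,h):
    c=bot.camera_info(name);K=np.array(c['K']);E=np.array(c['extrinsics'])
    n=cv2.undistortPoints(np.array(px,float).reshape(-1,1,2),K,np.array(c['dist_coeffs']))[:,0]
    r=np.c_[n,np.ones(len(n))]@E[:3,:3].T; o=E[:3,3]
    return o+r*((h-o[2])/r[:,2])[:,None]
E
python3 - <<'E'
from h import *
cap('top','t0');cap('scene','s0')
for k,v in bot.read_state().items(): print(k,np.round(v,3))
print(bot.finger_overhang)
E
```

```text
time 0.1
q [-1.307  0.265  1.605 -0.     1.274 -0.037]
joint_vel [-0.001 -0.    -0.002  0.    -0.001 -0.   ]
joint_torque [-0.0000e+00 -5.1671e+01 -3.6859e+01 -0.0000e+00  6.0000e-03 -0.0000e+00]
tool_pos [ 0.2   -0.644  0.252]
tcp_rot [ 2.06   0.314 -2.061]
wrist_force [ 0.145 -0.669 -0.239]
torque [ 0.001  0.033 -0.015]
width 1.005
0.022
```

View pics/t0.png

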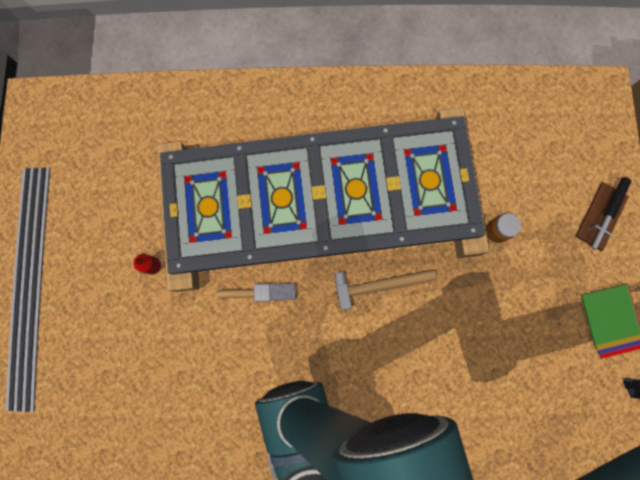

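View pics/s0.png

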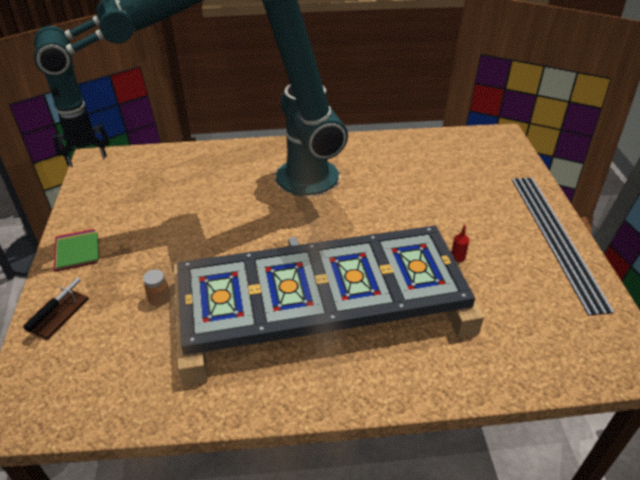

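The top view shows the window with outer corners near (162,154), (465,117), (483,238) and (170,272). The oiler is at (147,263), the jar at (503,228), the brush at (258,292) and the hammer at (385,285). The four lights run left to right. I'll refine the corners next.

```bash
python3 - <<'E'
from h import *
z=np.load('pics/t0.npz');im,d=z['im'],z['d']
v=im.max(2).astype(int); s=(im.max(2).astype(int)-im.min(2))
# points by height: frame/lights at z~0.10
uu,vv=np.meshgrid(np.arange(640),np.arange(480))
P=world('top',d,np.c_[uu.ravel(),vv.ravel()])
hz=P[:,2].reshape(480,640)
m=((hz>0.09)&(hz<0.118)&(vv<300)).astype(np.uint8)
n,l,st,c=cv2.connectedComponentsWithStats(m)
k=1+np.argmax(st[1:,4]); m=(l==k)
print(st[k],np.median(hz[m]))
Q=plane('top',np.c_[uu[m],vv[m]],0.106)
r=cv2.minAreaRect((Q[:,:2]*1000).astype(np.float32));print(r,cv2.boxPoints(r))
print(plane('top',[(162,154),(465,117),(483,238),(171,272)],.106))
# pivots brackets (brass), glass centres (orange)
print('sash centres',plane('top',[(208,207),(282,198),(356,189),(430,181)],.1))
print('tilt check')
print('hammer/brush',plane('top',[(218,293),(296,292),(343,290),(436,276)],.02))
b=cv2.resize(im[100:320,140:520],None,fx=2.1,fy=2.1,interpolation=cv2.INTER_CUBIC);cv2.imwrite('pics/t0z.png',b)
E
```

```text
[  160   116   325   158 38078] 0.10271306327107077
((603.8624267578125, -9.6138916015625), (290.21820068359375, 722.6610717773438), 6.208861827850342) [[ 420.52545  333.90317]
 [ 498.68353 -384.51895]
 [ 787.1994  -353.13095]
 [ 709.0413   365.29117]]
[[ 0.70332445  0.35703509  0.106     ]
 [ 0.78227172 -0.35687394  0.106     ]
 [ 0.49415917 -0.37952519  0.106     ]
 [ 0.42489663  0.32438173  0.106     ]]
sash centres [[ 0.57499816  0.24475993  0.1       ]
 [ 0.59355211  0.07353979  0.1       ]
 [ 0.61234974 -0.0965605   0.1       ]
 [ 0.62922946 -0.26735116  0.1       ]]
tilt check
hammer/brush [[ 0.38106421  0.2344332   0.02      ]
 [ 0.38215785  0.04649823  0.02      ]
 [ 0.38587597 -0.06570692  0.02      ]
 [ 0.41664353 -0.28886601  0.02      ]]
```

View pics/t0z.png

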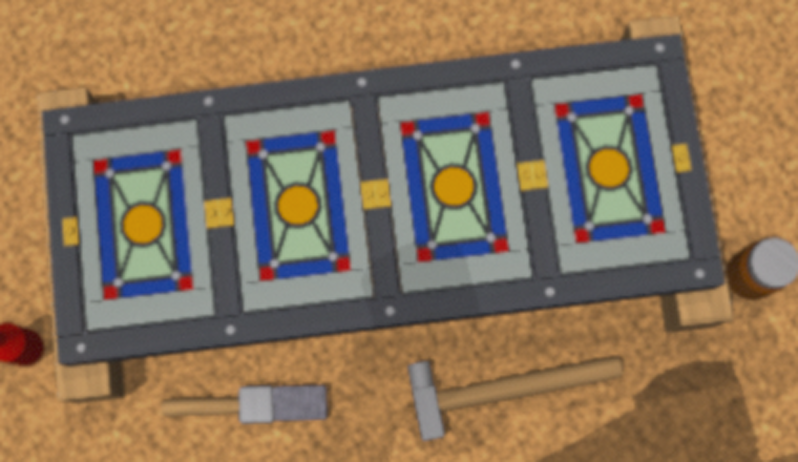

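```bash
cat >> h.py <<'E'
from scipy.spatial.transform import Rotation as R
a=np.deg2rad(6.15); WX=np.array([np.cos(a),np.sin(a),0]); WY=np.array([-np.sin(a),np.cos(a),0]); C=np.array([.603,-.0105,0])
def rail(i): return C+WY*(.258-.172*(i-1))-WX*.095
# desired tool: x down, y along +-WY
def go(p,sgn=1,show=True):
    s=bot.read_state(); Rc=R.from_rotvec(s['tcp_rot']).as_matrix(); 
    X=np.array([0,0,-1.]);Y=sgn*WY;Rt=np.c_[X,Y,np.cross(X,Y)]
    print('t',s['time'],'pos',np.round(s['tool_pos'],4),'F',np.round(s['wrist_force'],1),'w',round(float(s['width']),2),
     '\n turn',np.round(R.from_matrix(Rc.T@Rt).as_rotvec(),3),'shift cm now-axes',np.round(100*Rc.T@(np.array(p)-s['tool_pos']),2),'target-axes',np.round(100*Rt.T@(np.array(p)-s['tool_pos']),2))
E
python3 - <<'E'
from h import *
s=bot.read_state();print(np.round(R.from_rotvec(s['tcp_rot']).as_matrix(),3))
for i in range(1,5): print(rail(i))
for sg in (1,-1): go(rail(4)+[0,0,.15],sg)
E
```

```text
[[-0.001  0.296 -0.955]
 [ 0.002 -0.955 -0.296]
 [-1.    -0.002 -0.   ]]
[0.48090675 0.23583765 0.        ]
[0.49933341 0.06482754 0.        ]
[ 0.51776007 -0.10618257  0.        ]
[ 0.53618673 -0.27719268  0.        ]
t 0.1 pos [ 0.1998 -0.6441  0.2521] F [ 0.1 -0.7 -0.2] w 1.0 
 turn [-2.948 -0.003  0.   ] shift cm now-axes [ 10.26 -25.06 -43.  ] target-axes [10.21 32.87 37.37]
t 0.1 pos [ 0.1998 -0.6441  0.2521] F [ 0.1 -0.7 -0.2] w 1.0 
 turn [0.193 0.    0.002] shift cm now-axes [ 10.26 -25.06 -43.  ] target-axes [ 10.21 -32.87 -37.37]
```

>>> arm_command:
  series:
    - [[0.097,0,0,0,0,0,0],[0.096,0,0,0,0,0,0],[0,0,0,0,-3,-3.4,0],[0,0,0,0,-3,-3.4,0],[0,0,0,0,-3,-3.4,0],[0,0,0,0,-3,-3.4,0],[0,0,0,0,-3,-3.4,0],[0,0,0,0,-3,-3.4,0],[0,0,0,0,-3,-3.4,0],[0,0,0,0,-3,-3.4,0]]
  newtons: 30

```text
time: 1.1
tool_pos: [0.449, -0.3716, 0.2455]
tcp_rot: [2.175, 0.106, -2.187]
wrist_force: [1.9, -0.1, -0.4]
width: -0.001
```

```bash
python3 -c "
from h import *
go(rail(4)+[0,0,.14],-1)"
```

```text
t 1.1 pos [ 0.449  -0.3716  0.2455] F [ 1.9 -0.1 -0.4] w -0.0 
 turn [-0.019  0.005  0.01 ] shift cm now-axes [10.58 -8.54 -9.56] target-axes [10.55 -8.45 -9.68]
```

>>> arm_command:
  series:
    - [[-0.019,0,0.01,1.5,-2.8,-3.2,0],[0,0,0,3,-2.8,-2.8,0],[0,0,0,3,-2,-2.4,0],[0,0,0,2,-0.5,-0.7,0],[0,0,0,0,0,0,0]]

```text
time: 1.6
tool_pos: [0.5374, -0.2724, 0.1476]
tcp_rot: [2.158, 0.123, -2.165]
wrist_force: [-0.9, -0.8, -0.8]
width: -0.003
```

```bash
python3 -c "
from h import *
go(rail(4)+[0,0,.128],-1)"
```

```text
t 1.6 pos [ 0.5374 -0.2724  0.1476] F [-0.9 -0.8 -0.8] w -0.0 
 turn [ 0.008  0.003 -0.001] shift cm now-axes [1.96 0.46 0.17] target-axes [1.96 0.46 0.18]
```

>>> arm_command:
  series:
    - [[0.008,0,0,0.7,0.4,0.15,0],[0,0,0,0.5,0.1,0,0],[0,0,0,0.15,0,0,0],[0,0,0,0.15,0,0,0],[0,0,0,0.15,0,0,0]]

```text
time: 2.1
tool_pos: [0.536, -0.2817, 0.1332]
tcp_rot: [2.166, 0.107, -2.167]
wrist_force: [-0.7, 0.2, -1.0]
width: 0.001
```

```bash
python3 -c "
from h import *
go(rail(4)+[0,0,.126],-1);cap('top','t1')"
```

```text
t 2.1 pos [ 0.536  -0.2817  0.1332] F [-0.7  0.2 -1. ] w 0.0 
 turn [-0.004  0.    -0.004] shift cm now-axes [ 0.72 -0.45 -0.07] target-axes [ 0.72 -0.45 -0.07]
```

View pics/t1.png

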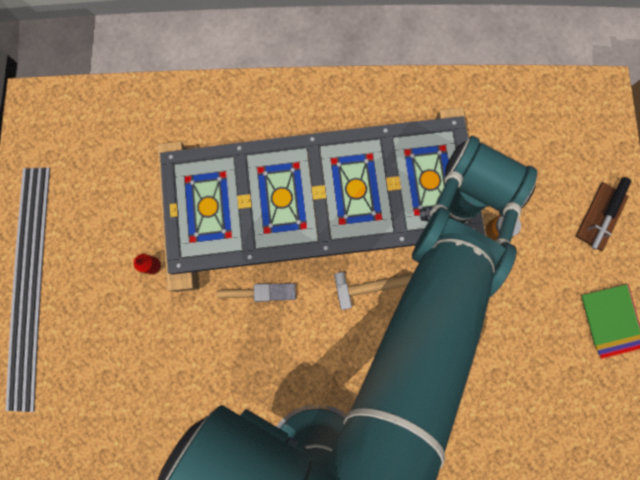

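The hand is over light 4, with the wrist at about (480,190). The other three lights and the props are unchanged. Next I'll touch down slowly.

>>> arm_command:
  series:
    - [[0,0,0,0.12,-0.2,0,0],[0,0,0,0.1,-0.1,0,0],[0,0,0,0.1,0,0,0],[0,0,0,0.1,0,0,0],[0,0,0,0.1,0,0,0]]

```text
time: 2.65
tool_pos: [0.536, -0.2792, 0.1289]
tcp_rot: [2.168, 0.105, -2.164]
wrist_force: [0.1, 0.2, -0.8]
width: -0.004
```

>>> arm_command:
  series:
    - [[0,0,0,0.1,0,0,0],[0,0,0,0.1,0,0,0],[0,0,0,0.1,0,0,0]]

```text
time: 2.95
tool_pos: [0.5361, -0.2791, 0.126]
tcp_rot: [2.168, 0.106, -2.164]
wrist_force: [-3.0, 1.7, 8.7]
width: 0.0
```

>>> arm_command:
  series:
    - [[0,0,0,0.05,0,0,0],[0,0,0,0.05,0,0,0]]

```text
time: 3.15
tool_pos: [0.5361, -0.2791, 0.1261]
tcp_rot: [2.167, 0.106, -2.165]
wrist_force: [-1.0, 0.7, 4.1]
width: -0.005
```

>>> arm_command:
  series:
    - [[0,0,0,0.1,0,0,0],[0,0,0,0.1,0,0,0],[0,0,0,0.1,0,0,0]]

```text
time: 3.45
tool_pos: [0.5361, -0.2791, 0.1261]
tcp_rot: [2.167, 0.106, -2.165]
wrist_force: [-3.6, 1.4, 8.2]
width: -0.003
```

Light 4 doesn't give at about 8 N, so it is painted fast. On to light 3.

>>> arm_command:
  series:
    - [[0,0,0,-2,0,0,0],[0,0,0,-0.5,-4,0,0],[0,0,0,0,-4.5,0,0],[0,0,0,0,-4.5,0,0],[0,0,0,0,-3,0,0],[0,0,0,0,0,0,0]]

```text
time: 4.05
tool_pos: [0.5204, -0.1169, 0.1498]
tcp_rot: [2.174, 0.1, -2.162]
wrist_force: [0.4, -1.1, 0.5]
width: -0.003
```

```bash
python3 -c "
from h import *
go(rail(3)+[0,0,.126],-1)"
```

```text
t 4.05 pos [ 0.5204 -0.1169  0.1498] F [ 0.4 -1.1  0.5] w -0.0 
 turn [-0.009 -0.005 -0.007] shift cm now-axes [ 2.37 -1.11  0.17] target-axes [ 2.38 -1.09  0.15]
```

>>> arm_command:
  series:
    - [[-0.009,-0.005,-0.007,0.8,-0.7,0.1,0],[0,0,0,0.7,-0.2,0,0],[0,0,0,0.2,0,0,0],[0,0,0,0.1,0,0,0],[0,0,0,0.1,0,0,0],[0,0,0,0.1,0,0,0]]

```text
time: 4.65
tool_pos: [0.5188, -0.1102, 0.1267]
tcp_rot: [2.166, 0.115, -2.168]
wrist_force: [-0.1, 0.3, 0.5]
width: -0.004
```

>>> arm_command:
  series:
    - [[0,0,0,0.1,0,0,0],[0,0,0,0.1,0,0,0],[0,0,0,0.1,0,0,0],[0,0,0,0.1,0,0,0]]

```text
time: 5.05
tool_pos: [0.5187, -0.1106, 0.1237]
tcp_rot: [2.167, 0.114, -2.169]
wrist_force: [-3.2, 0.6, 4.0]
width: -0.004
```

>>> arm_command:
  series:
    - [[0,0,0,0.1,0,0,0],[0,0,0,0.1,0,0,0],[0,0,0,0.1,0,0,0],[0,0,0,0.1,0,0,0]]

```text
time: 5.45
tool_pos: [0.5186, -0.1106, 0.1199]
tcp_rot: [2.166, 0.114, -2.169]
wrist_force: [-2.5, 0.8, 3.4]
width: -0.001
```

Light 3 gives: it sank 6 mm at about 3.5 N. I'll keep pushing slowly.

>>> arm_command:
  series:
    - [[0,0,0,0.15,0,0,0],[0,0,0,0.2,0,0,0],[0,0,0,0.2,0,0,0],[0,0,0,0.2,0,0,0],[0,0,0,0.2,0,0,0],[0,0,0,0.2,0,0,0],[0,0,0,0.2,0,0,0],[0,0,0,0.2,0,0,0]]

```text
time: 6.25
tool_pos: [0.5197, -0.1106, 0.1033]
tcp_rot: [2.169, 0.114, -2.166]
wrist_force: [-0.4, 1.4, 3.7]
width: -0.001
```

>>> arm_command:
  series:
    - [[0,0,0,0.2,0,0,0],[0,0,0,0.2,0,0,0],[0,0,0,0.2,0,0,0],[0,0,0,0.2,0,0,0],[0,0,0,0.2,0,0,0],[0,0,0,0.2,0,0,0],[0,0,0,0.15,0,0,0],[0,0,0,0.1,0,0,0]]

```text
time: 7.05
tool_pos: [0.5225, -0.1107, 0.0888]
tcp_rot: [2.175, 0.113, -2.16]
wrist_force: [0.1, 1.5, 3.9]
width: -0.001
```

>>> arm_command:
  series:
    - [[0,0,0,0.15,0,0,0],[0,0,0,0.15,0,0,0],[0,0,0,0.1,0,0,0],[0,0,0,0.1,0,0,0],[0,0,0,0.1,0,0,0]]

```text
time: 7.55
tool_pos: [0.5229, -0.1113, 0.0826]
tcp_rot: [2.175, 0.112, -2.158]
wrist_force: [-0.9, 0.4, 4.0]
width: -0.005
```

```bash
python3 -c "
from h import *
go(rail(3)+[0,0,.076],-1)"
```

```text
t 7.55 pos [ 0.5229 -0.1113  0.0826] F [-0.9  0.4  4. ] w -0.01 
 turn [-0.002 -0.007 -0.002] shift cm now-axes [ 0.65 -0.56  0.46] target-axes [ 0.66 -0.56  0.45]
```

>>> arm_command:
  series:
    - [[0,0,0,0.1,0,0,0],[0,0,0,0.1,0,0,0],[0,0,0,0.1,0,0,0],[0,0,0,0.1,0,0,0]]

```text
time: 7.95
tool_pos: [0.5229, -0.1115, 0.0783]
tcp_rot: [2.175, 0.111, -2.158]
wrist_force: [0.5, 0.2, 2.8]
width: -0.0
```

>>> arm_command:
  series:
    - [[0,0,0,0.08,0,0,0],[0,0,0,0.08,0,0,0]]

```text
time: 8.15
tool_pos: [0.5228, -0.1116, 0.0764]
tcp_rot: [2.174, 0.111, -2.158]
wrist_force: [-0.6, 0.4, 5.7]
width: 0.0
```

>>> arm_command:
  series:
    - [[0,0,0,0.08,0,0,0],[0,0,0,0.08,0,0,0]]

```text
time: 8.35
tool_pos: [0.523, -0.1116, 0.0763]
tcp_rot: [2.174, 0.112, -2.159]
wrist_force: [-3.5, 1.4, 11.0]
width: 0.0
```

The force rose to 11 N with no further motion, which means the stop is reached. I'll withdraw straight up and check.

>>> arm_command:
  series:
    - [[0,0,0,-0.3,0,0,0],[0,0,0,-1,0,0,0],[0,0,0,-3,0,0,0],[0,0,0,-4,0,0,0],[0,0,0,-4,0,0,0],[0,0,0,-4,0,0,0],[0,0,0,-2,3,3,0],[0,0,0,0,3,3.5,0],[0,0,0,0,3.5,3.5,0],[0,0,0,0,3.5,3.5,0]]

```text
time: 9.35
tool_pos: [0.3968, -0.2542, 0.2658]
tcp_rot: [2.157, 0.125, -2.164]
wrist_force: [0.1, 0.2, -0.3]
width: -0.002
```

>>> arm_command:
  series:
    - [[0,0,0,0,4.5,1,0],[0,0,0,0,4.5,1,0],[0,0,0,0,4.5,1,0],[0,0,0,0,4.5,1,0],[0,0,0,0,4.5,1,0],[0,0,0,0,4.5,1,0],[0,0,0,0,4.5,1,0],[0,0,0,0,2,0,0],[0,0,0,0,0,0,0],[0,0,0,0,0,0,0]]

```text
time: 10.35
tool_pos: [0.3522, -0.6091, 0.2632]
tcp_rot: [2.159, 0.124, -2.178]
wrist_force: [-0.4, 0.4, 0.3]
width: 0.003
```

```bash
python3 - <<'E'
from h import *
s=bot.read_state();print(s['time'],s['tool_pos'],s['wrist_force'])
im,d=cap('top','t2');cap('scene','s2')
uu,vv=np.meshgrid(np.arange(640),np.arange(480))
P=world('top',d,np.c_[uu.ravel(),vv.ravel()]);ok=(d.ravel()>0)
Q=P-C
for i in range(1,5):
    wx=Q@WX; wy=Q@WY-(.258-.172*(i-1))
    for lo,hi in((-.09,-.045),(.045,.09)):
        m=ok&(abs(wy)<.05)&(wx>lo)&(wx<hi); print(i,lo,round(np.median(P[m,2]),4),end=' ')
    m=ok&(abs(wy)<.05)&(abs(wx)<.08)&(P[:,2]>.02); print('slope',np.polyfit(wx[m],P[m,2],1), np.arctan(np.polyfit(wx[m],P[m,2],1)[0]))
E
```

```text
10.35 [ 0.35219251 -0.60909711  0.26324135] [-0.40376597  0.3991702   0.28076752]
1 -0.09 0.1001 1 0.045 0.0998 slope [0.00033394 0.09928398] 0.00033394066101194295
2 -0.09 0.1001 2 0.045 0.0997 slope [-0.00046214  0.09916615] -0.00046214257914182425
3 -0.09 0.0585 3 0.045 0.1418 slope [0.61605506 0.09884816] 0.5521411258338741
4 -0.09 0.1002 4 0.045 0.0995 slope [-0.00442439  0.09924606] -0.004424359425948715
```

View pics/t2.png

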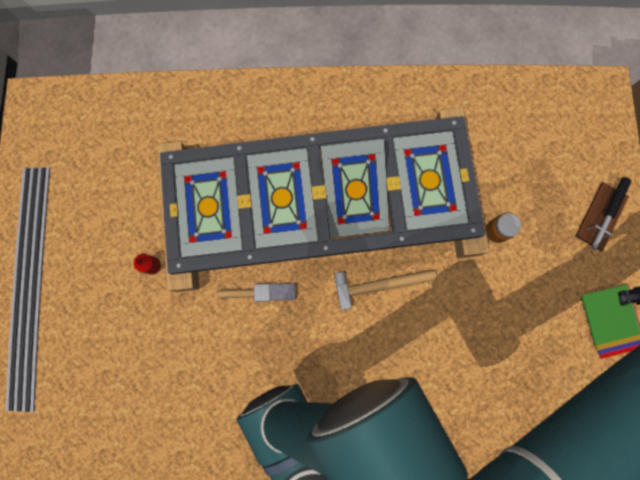

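View pics/s2.png

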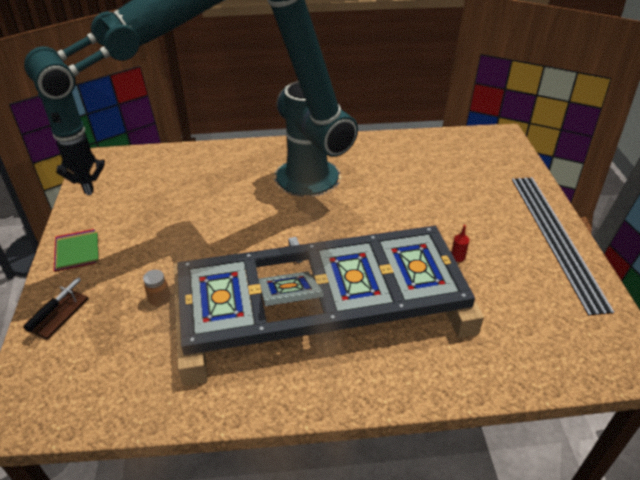

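The pictures show light 3, at (355,189) in the top view, standing tilted at a measured 0.552 rad. The other three lights are level, all the props are where they were, and the hand is clear.

```bash
python3 -c "
from workcell import bot
print(bot.finish_job())"
```

```text
the job is handed in; nothing more can be done
None
```

The free light was the 3rd from the robot's left. It now stands fully open, and I handed the job in at about 10.5 s of the 54 s.

- **Testing:** I pressed the near rail of light 4 first. It did not give at about 8 to 9 N, so it is painted fast. Light 3 gave at about 3.5 N. Lights 1 and 2 were not pressed, since the free one had already been found.
- **Opening:** I pushed light 3's near rail down at 20 mm/s or less, slowing near the end, until it met its stop. The highest reading was about 11 N, at the stop. I then lifted the hand straight up and moved it away.
- **Last checks:** The depth image puts light 3 at about 0.55 rad (0.552) and the other three level. The oiler, jar, hammer and brush look unmoved in the pictures. The wrist force is near zero. No checks failed or disagreed.

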